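# Release the lock knob, then hold the cam lever of the tube clamp at its highest lift

### The job

The capped tube in the V of the bench clamp has to be gripped. Turn the clamp's lock knob clockwise until it clicks past its detent and stays in its unlocked place, then take the grip of the spring-loaded cam lever, swing it clockwise to the highest point of the cam, where the lever stands square to the path of the jaw and the jaw presses hardest on the tube, and finish there, still holding the lever. Keep the tube upright and leave the things standing round the clamp alone.

Things in the scene. Friction and masses are not known exactly. Their poses are not given: they have to be found in the camera images.
- cam_clamp: Fixed bench clamp, an L-shaped aluminium plate 12 mm thick that carries everything else of the clamp. Origin on the worktop, under the pivot of the cam lever; +z up. In this frame: the jaw slides along +y; the tube stands at y = +85 mm; the axis of the lock knob is at x = +62 mm, y = 0; the lever points along -y at rest and along -x at the cam's highest point. Highest fixed part: V block, 78 mm above the worktop.
- lever_pivot (a point): On the vertical axis of the cam lever, 36 mm above the worktop. Axes as cam_clamp.
- cam_lever (a joint): Angle of the cam lever (rad). 0 = rest, pointing along the clamp's -y; grows clockwise seen from above; 1.571 = highest lift of the cam (lever along the clamp's -x); beyond it the jaw backs off again, to the stop at 2.2. A return spring pulls it back to 0 (0.12 N m at 0, 0.28 N m at the highest point: about 3.3 N at the grip), so it does not stay when let go. Until the lock knob is turned, the lever's tail runs against the knob's lock plate at about 0.36 rad.
- lever_grip: Upright round black handle at the end of the cam lever, 18 mm in diameter, 85 mm from the pivot, from 48 to 112 mm above the worktop. It spins freely on its pin, so the hand need not turn with the lever. Origin on its axis, half-way up (80 mm above the worktop); its z axis is up. The lever arm under it ends at 42 mm.
- knob_bar (a point): Centre of the bar grip of the lock knob (black, bar 44 mm long, 12 mm wide, from 48 to 80 mm above the worktop, over a round skirt of 36 mm diameter with its top at 49 mm). This point is 66 mm above the worktop on the knob's vertical axis; its x axis runs along the bar's length and turns with the knob, z is up. The bar stands 0.65 rad counter-clockwise of the clamp's x axis when locked and 0.65 rad clockwise of it when unlocked.
- lock_knob (a joint): Angle of the lock knob (rad), growing clockwise seen from above: 0 = locked, 1.3 = unlocked, stop at 1.36. A spring detent resists with up to about 0.15 N m, has its hump at 0.65 and then snaps on to 1.3; short of the hump the knob springs back to 0.
- clamp_jaw (a joint): Travel of the steel jaw toward the tube (m): 0 with the lever at rest, about 0.008 at the cam's highest point.
- clamp_pad: Round rubber pad of 20 mm diameter, sprung, on the face of the jaw, 55 mm above the worktop; it meets the tube after 3 mm of travel and presses on it with about 6 N at the highest lift. Origin at the centre of its face.
- tube: Capped 50 ml tube (116 mm tall, body 28 mm, orange cap 34 mm) that stands loose on the clamp's plate in the V block, top 128 mm above the worktop. Not to be handled. Origin at the centre of its foot, z up.
- beaker: Bystander: small clear beaker, 50 mm wide, 60 mm tall; it stands in front of or behind the tube, left of the lever and knob. Origin at the centre of its foot.
- small_bottle: Bystander: white bottle, 50 mm wide, 124 mm tall; it stands in front of or behind the tube, where the beaker does not. Origin at the centre of its foot.
- bottle_cap: Bystander: white bottle cap, 30 mm wide, 14 mm tall, to the right of the lever. Origin at the centre of its foot.
- tube_b: Bystander: capped tube, 34 mm wide, 116 mm tall, standing free on the worktop to the left of the V block. Origin at the centre of its foot.
- tube_c: Bystander: another capped tube, 34 mm wide, 115 mm tall, standing free on the worktop to the left of the V block, beside the other, nearer the robot. Origin at the centre of its foot.

How it is judged:
On the way, in this order (a step that is already met when the one before it is completed fails the run):
1. the lock knob has clicked past its detent into its unlocked place (value of joint lock_knob above 1.1 rad), for 0.2 s.
2. the lever stands at the highest lift, held by the fingers, with the tube clamped (value of joint cam_lever between 1.431 and 1.711 rad and value of joint clamp_jaw above 0.0072 m and contact force between the fingers and lever_grip above 1 N and contact force between clamp_pad and tube above 2 N and value of joint lock_knob above 1.1 rad and velocity of joint cam_lever between -0.1 and 0.1 rad/s), for 0.3 s.
At the end, for the whole second after the job is handed in: Knob unlocked (past 1.1 rad); lever within 0.14 rad of the highest point (1.571 rad) and still, jaw travel over 7.2 mm, pad pressing on the tube with over 2 N, tube upright within 0.15 rad; the fingers still hold the lever grip (over 1 N) (all of step 2 and angle between tube's own z axis and vertical below 0.15 rad); the arm keeps its last pose, push and grip.
It fails at once if a bystander is shifted by more than 3 cm or knocked over (distance of any of beaker, small_bottle, bottle_cap, tube_b, tube_c from where it was at the start of the episode above 0.03 m or angle between any of beaker, small_bottle, bottle_cap, tube_b, tube_c's own z axis and vertical above 0.5 rad).
It fails at once if the tube is tipped or pulled out of the V (angle between tube's own z axis and vertical above 0.3 rad or distance of tube from where it was at the start of the episode above 0.02 m).
It also fails if it takes over 53 s, if anything falls off the work surface, if the arm or the gripper's body presses on something with over 40 N, if the wrist force passes 120 N, or if a joint passes its speed limit or range.

### The arm

A 6-joint arm with a two-finger parallel gripper is mounted at the origin on a cart in front of the work surface, level with it; the furniture and walls round the work are solid. World frame = base frame: x ahead of the robot, y to its left, z up, the work surface at z = 0. Lengths are in m, angles in rad, forces in N, time in s.
With the tool pointing down it reaches from about 0.35 to 0.925 m from the base axis. Payload 6.4 kg.
Tool frame: the origin (TCP) lies midway between the tips of the shut fingers; the grasp point (between the pads) lies 19 mm behind it; z points along the fingers, y is the line along which they close (so a half turn about z gives the same grasp; the last joint's range is limited). The gripper opens to 94 mm and grips with 3 to 60 N. Pads are 16 mm wide; open, the fingers measure 119 mm over their backs; the gripper's body (75 mm by 177 mm) begins 78 mm behind the grasp point.
Start: joints at [1.061, 0.245, 1.558, -0, 1.339, -0.174], TCP at [0.214, 0.614, 0.184] pointing down, gripper open.
Joint ranges: [-3.13, 3.13], [-1.02, 2.26], [0.13, 2.54], [-0.95, 4.09], [0.21, 2.88], [-2.74, 2.74]. Speed limits (rad/s): [2.57, 2.57, 3.14, 3.14, 3.14, 3.14].

### API

Orientations are given as a 3x3 rotation matrix whose columns are the frame's x, y, z axes.
In Python, from rig import monitor, cams, manip, finder gives the robot as it stands.
- The arm moves only by the shell command python3 -m creep 'ROWS' [OPENING] [FORCE]. ROWS is text: rows parted by semicolons, each of 6 numbers parted by spaces: the shift along the tool's x, y, z in mm, then the turn, a rotation vector about the tool's x, y, z in degrees. A call has exactly 10 rows; each row shifts and turns the commanded pose from where the row before left it, along the tool's axes as they then stand; what a row does not reach is not made up. A row lasts 1/10 s, in which the tool goes at most 50 mm and 8.59 degrees, less where a joint would pass 70% of its speed; a pose out of reach is approached as far as the arm can. A call with a gripper value outside its range is refused whole. OPENING is the closure in counts, from 0 (fully open) to 255 (shut), set as the call begins (- or left out, the last holds). The fingers move at their own pace and stop on an object; FORCE is the grip in N (left out, the last holds). Time passes only in rows, so rows that do not move let the fingers close, or fill a call up. It gives the time, the measured TCP pose, the force and the opening at its end, in the units of the state.
- monitor.read_state(): the state, without advancing time (a new reading comes with each control period).
- cams.grab_frame(name): name is "scene" or "top" or "wrist"; returns a dict with "color" (384x512x3 uint8, blue, green, red), "vfov" (degrees; the focal length in pixels is half the picture's height over the tangent of half this angle, whatever the lens; pixels are square), "cx", "cy" (the principal point, pixels), "distortion" ([k1, k2, p1, p2, k3] as OpenCV has them; the pictures are not rectified), "R" (3x3) and "t" (3): a world point X has camera coordinates R X + t; the wrist camera has in their place "tool_from_camera" (4x4, takes a point from camera to tool coordinates, whose origin is the TCP and whose axes are the flange's). Camera axes: x right, y down, z forward; pixel columns grow to the right and rows downward; lengths in m; the calibration is good to about 2 mm. A picture is of the moment at which its call begins: read the wrist's pose just before it. There is no depth.
- manip.finish_job(): hands the job in, once; it reports no verdict.
Trained networks look in the newest picture that a camera, given by its name, has taken for a name from the list of things; names that differ only in an ending like _2 or _b are one class to them, and where a whole thing is asked for, a point or a joint stands for the part that bears it (a point fixed in the world has none). Each returns a list of dicts, best first, with "conf" (0 to 1); they miss things now and then, are a little off and sometimes report something else, mostly with a low value. They report only what shows in the picture. A call takes as long as a camera call.
- finder.find_in(camera, label): "box" ([left, top, right, bottom] in pixels, round what is visible of it).
- finder.masks_of(camera, label): "mask" (384x512 bool, what is visible of it) and "box" ([left, top, right, bottom] in pixels, round what is visible of it).
The state is a dict: "time_s": time; "joint_pos": joint angles; "qd": joint speeds; "joint_efforts": joint torques, N m; "tcp_pos": TCP position; "eef_rot": TCP orientation; "ft_force": force on the tool from outside, world axes, zero at the start; "ft_torque": the same for the moment, N m; "finger_gap": opening from 0.0 (shut) to 1.0 (fully open).
Only numpy, scipy, OpenCV 4.12 (cv2) and the standard library are available. Lean on these libraries where they do the work, as an engineer would, in place of code of your own. Each camera call takes 0.05 s, during which the arm holds its last target. There are 200 camera calls.

## Working session

There is one attempt and no reset: what is moved stays moved. The work goes in short steps, Python scripts to look and compute and a shell command to move; the robot and the scene stay as the last step left them, time stands still between calls to the robot, and variables do not carry over. Pictures are saved under pics/ and viewed, on a budget of 10 in all, crops included, one or two more only if the job needs it, and the job is handed in when it is done.

```bash
mkdir -p pics; ls
cat > h.py <<'E'
import numpy as np, cv2
from rig import monitor, cams, manip, finder
def K(f):
    fl=192/np.tan(np.radians(f["vfov"])/2); return np.array([[fl,0,f["cx"]],[0,fl,f["cy"]],[0,0,1.]])
def ext(f,s):
    if "R" in f: return np.array(f["R"]),np.array(f["t"])
    T=np.array(f["tool_from_camera"]); W=np.eye(4); W[:3,:3]=s["eef_rot"]; W[:3,3]=s["tcp_pos"]
    M=np.linalg.inv(W@T); return M[:3,:3],M[:3,3]
def grab(n):
    s=monitor.read_state(); f=cams.grab_frame(n); return s,f
def onz(f,s,uv,z):
    R,t=ext(f,s); p=cv2.undistortPoints(np.array([[uv]],float),K(f),np.array(f["distortion"],float))[0,0]
    d=R.T@np.array([*p,1]); c=-R.T@t; return c+d*(z-c[2])/d[2]
def proj(f,s,X):
    R,t=ext(f,s); return cv2.projectPoints(np.array(X,float).reshape(-1,3),cv2.Rodrigues(R)[0],t,K(f),np.array(f["distortion"],float))[0][:,0]
E
python3 - <<'E'
from h import *
for n in ["scene","top","wrist"]:
    s,f=grab(n); cv2.imwrite(f"pics/{n}0.png",f["color"])
    R,t=ext(f,s); print(n,"cam at",(-R.T@t).round(3))
    for l,z in [("cam_clamp",0.01),("lever_grip",.08),("knob_bar",.066),("tube",.06),("beaker",.03),("small_bottle",.06),("bottle_cap",.007)]:
        for d in finder.find_in(n,l)[:3]:
            b=d["box"]; print(l,round(d["conf"],2),np.round(b),onz(f,s,[(b[0]+b[2])/2,(b[1]+b[3])/2],z).round(3))
print(monitor.read_state()["time_s"], s["eef_rot"])
E
python3 -c "
import cv2,numpy as np
a=[cv2.imread(f'pics/{n}0.png') for n in ('scene','top','wrist')]
"
```

```text
pics
scene cam at [ 0.105 -0.269  0.662]
cam_clamp 0.95 [212. 161. 298. 222.] [0.599 0.196 0.01 ]
lever_grip 0.7 [282. 190. 288. 212.] [0.569 0.076 0.08 ]
knob_bar 0.87 [263. 166. 280. 194.] [0.613 0.152 0.066]
knob_bar 0.49 [211. 161. 300. 223.] [0.557 0.154 0.066]
tube 0.8 [216. 130. 225. 168.] [0.622 0.34  0.06 ]
tube 0.75 [195. 142. 209. 182.] [0.552 0.336 0.06 ]
tube 0.7 [226. 144. 241. 185.] [0.599 0.268 0.06 ]
beaker 0.96 [239. 141. 256. 172.] [0.674 0.291 0.03 ]
small_bottle 0.78 [181. 156. 207. 207.] [0.49  0.294 0.06 ]
bottle_cap 0.41 [309. 226. 319. 236.] [0.597 0.009 0.007]
top cam at [0.429 0.154 0.931]
cam_clamp 0.74 [196. 137. 292. 202.] [0.623 0.185 0.01 ]
cam_clamp 0.16 [241. 174. 294. 201.] [0.576 0.128 0.01 ]
knob_bar 0.74 [245. 144. 262. 174.] [0.635 0.16  0.066]
tube 0.77 [164. 187. 186. 204.] [0.555 0.346 0.06 ]
tube 0.58 [167. 158. 185. 179.] [0.619 0.343 0.06 ]
tube 0.53 [203. 169. 221. 192.] [0.588 0.259 0.06 ]
beaker 0.63 [185. 132. 207. 159.] [0.681 0.3   0.03 ]
small_bottle 0.72 [180. 207. 210. 232.] [0.498 0.299 0.06 ]
bottle_cap 0.54 [284. 174. 294. 188.] [0.591 0.074 0.007]
bottle_cap 0.5 [312. 168. 318. 184.] [0.602 0.008 0.007]
wrist cam at [0.142 0.638 0.384]
1.2 [[-9.44157099e-01  3.29495634e-01 -1.17235340e-05]
 [ 3.29495634e-01  9.44157099e-01 -5.01970106e-07]
 [ 1.09034609e-05 -4.33679190e-06 -1.00000000e+00]]
```

Run:
```python
import cv2,numpy as np
a=cv2.imread('pics/scene0.png')[110:250,160:340]; b=cv2.imread('pics/top0.png')[110:250,150:330]
cv2.imwrite('pics/ab.png',np.vstack([cv2.resize(x,(0,0),fx=2.14*1.0,fy=2.14,interpolation=cv2.INTER_CUBIC) for x in (a,b)]) if 0 else np.hstack([cv2.resize(x,(400,311),interpolation=cv2.INTER_CUBIC) for x in (a,b)]))
```

```text
(no output)
```

View pics/ab.png

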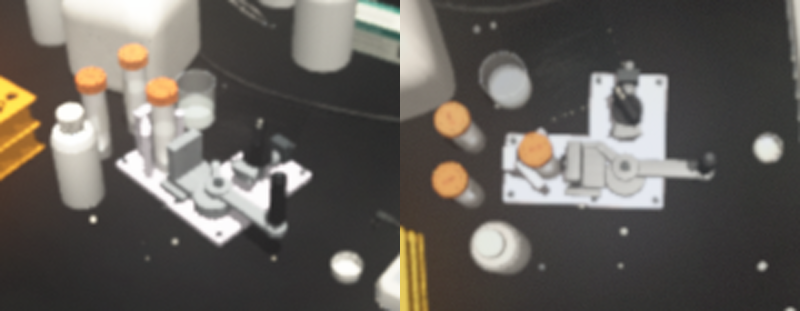

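The pictures show the clamp axes nearly parallel to the world's (tube to the left, knob ahead, lever grip to the right). In the top view the pivot is about px (251,185), the grip (289,182) and the knob bar (254,155). I'll move above it for a wrist look, already turned for the knob.

```bash
python3 -m creep '0 0 -45 0 0 0;0 0 -45 0 0 0;-40 -28 0 0 0 0;-40 -28 0 0 0 0;-40 -28 0 0 0 0;-40 -28 0 0 0 0;-40 -28 0 0 0 0;-40 -28 0 0 0 0;-40 -28 0 0 0 0;-40 -28 0 0 0 0' 0 20
python3 -m creep '-41 -28 0 0 0 0;-41 -28 0 0 0 0;-41 -28 0 0 0 0;-41 -28 0 0 0 -5;0 0 0 0 0 -8.5;0 0 0 0 0 -8.5;0 0 0 0 0 -8.5;0 0 0 0 0 -8.5;0 0 0 0 0 -8.5;0 0 0 0 0 -8.5'
python3 - <<'E'
from h import *
s,f=grab("wrist"); cv2.imwrite("pics/w1.png",f["color"])
print(s["tcp_pos"],s["eef_rot"],s["ft_force"]); R,t=ext(f,s); print("cam",(-R.T@t).round(3))
for l,z in [("cam_clamp",0.01),("lever_grip",.112),("knob_bar",.08),("tube",.128),("bottle_cap",.007)]:
    for d in finder.find_in("wrist",l)[:3]:
        b=d["box"]; print(l,round(d["conf"],2),np.round(b),onz(f,s,[(b[0]+b[2])/2,(b[1]+b[3])/2],z).round(3))
E
```

```text
time_s: 2.2
tcp_pos: [0.4433, 0.2951, 0.2741]
eef_rot: [[-0.944, 0.329, 0.001], [0.329, 0.944, 0.0], [-0.001, 0.001, -1.0]]
ft_force: [1.5, 0.6, -0.2]
finger_gap: 1.0
time_s: 3.2
tcp_pos: [0.5604, 0.137, 0.2738]
eef_rot: [[-0.797, -0.603, 0.0], [-0.603, 0.797, -0.0], [-0.0, -0.0, -1.0]]
ft_force: [0.4, 0.1, 0.0]
finger_gap: 1.002
[0.56042404 0.13695898 0.27377088] [[-7.97478348e-01 -6.03347563e-01  4.74218891e-05]
 [-6.03347564e-01  7.97478349e-01 -1.43950240e-05]
 [-2.91327272e-05 -4.00916012e-05 -9.99999999e-01]] [0.42118322 0.08306847 0.01235087]
cam [0.499 0.091 0.474]
cam_clamp 0.6 [207. 138. 356. 253.] [0.588 0.191 0.01 ]
lever_grip 0.63 [212. 138. 233. 160.] [0.566 0.085 0.112]
lever_grip 0.41 [210. 137. 297. 218.] [0.571 0.132 0.112]
knob_bar 0.98 [230. 196. 265. 245.] [0.627 0.163 0.08 ]
tube 0.83 [312. 211. 347. 266.] [0.573 0.24  0.128]
tube 0.75 [371. 223. 415. 272.] [0.538 0.306 0.128]
tube 0.7 [336. 259. 375. 309.] [0.599 0.303 0.128]
bottle_cap 0.89 [162. 114. 184. 136.] [0.6   0.009 0.007]
bottle_cap 0.62 [231. 197. 265. 245.] [0.651 0.177 0.007]
```

View pics/w1.png

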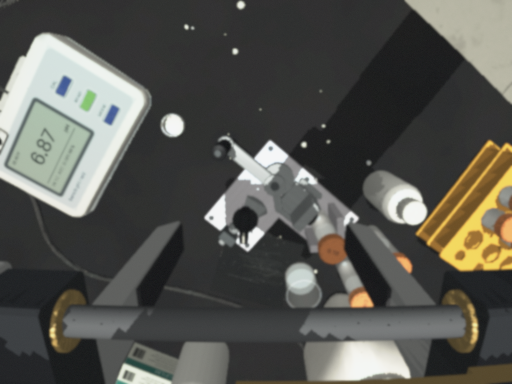

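The wrist picture shows the lever grip at px (222,150), the pivot at about (282,185), the knob at (244,218) and the clamped tube's cap at (332,249). I'll enlarge this region to fit the clamp's pose.

Run:
```python
import cv2
a=cv2.imread('pics/w1.png')[125:275,200:370]
cv2.imwrite('pics/w1c.png',cv2.resize(a,(0,0),fx=4,fy=4,interpolation=cv2.INTER_CUBIC))
```

```text
(no output)
```

View pics/w1c.png

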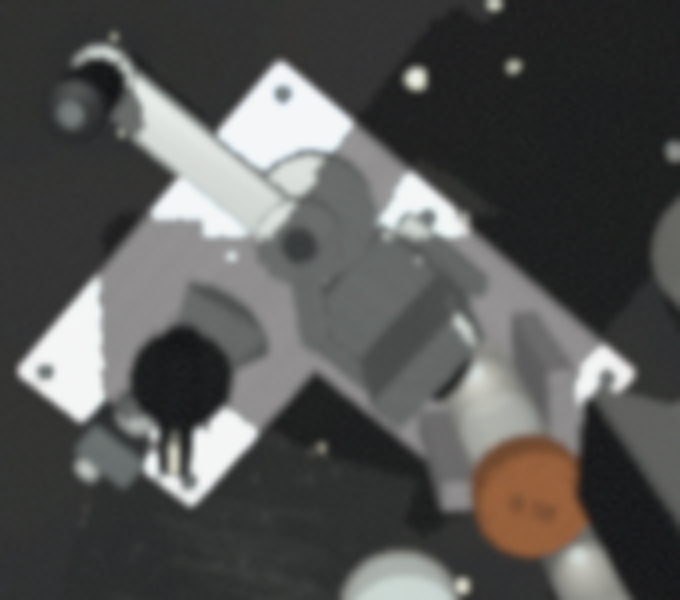

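```bash
cat > fit.py <<'E'
from h import *
from scipy.optimize import least_squares
s={"tcp_pos":[0.56042404,0.13695898,0.27377088],"eef_rot":[[-.797478,-.603348,0],[-.603348,.797478,0],[0,0,-1]]}
f=cams.grab_frame("wrist")
c=lambda u,v:(u/4+200,v/4+125)
O=[((0,-.085,.112),c(72,112)),((0,.085,.128),c(527,500)),((.062,0,.049),c(181,378)),((0,0,.05),c(298,245))]
for X,p in O: print(X,onz(f,s,p,X[2]).round(4))
for p in [(280,60),(18,372),(192,505),(635,372)]: print("corner",onz(f,s,c(*p),.012).round(4))
def W(q,X): C,S=np.cos(q[2]),np.sin(q[2]); return np.array([q[0]+C*X[0]-S*X[1],q[1]+S*X[0]+C*X[1],X[2]])
r=least_squares(lambda q:np.concatenate([proj(f,s,W(q,X))[0]-p for X,p in O]),[.57,.16,0],x_scale=[.01,.01,.1])
print(r.x,r.fun.round(1))
for n,X in [("grip",(0,-.085,.08)),("knob",(.062,0,.066)),("end",(-.085,0,.08))]: print(n,W(r.x,X).round(4))
E
python3 fit.py
```

```text
(0, -0.085, 0.112) [0.5727 0.0841 0.112 ]
(0, 0.085, 0.128) [0.5821 0.2514 0.128 ]
(0.062, 0, 0.049) [0.6374 0.1647 0.049 ]
(0, 0, 0.05) [0.5765 0.1677 0.05  ]
corner [0.5348 0.1293 0.012 ]
corner [0.684  0.1218 0.012 ]
corner [0.6882 0.2047 0.012 ]
corner [0.5464 0.3038 0.012 ]
[ 0.57689741  0.16790941 -0.05605822] [-0.5 -1.   1.2  0.4 -0.7  0.7 -0.1  0.3]
grip [0.5721 0.083  0.08  ]
knob [0.6388 0.1644 0.066 ]
end [0.492  0.1727 0.08  ]
```

The fit is consistent to about 1 px, with yaw -3.2° and the knob at (0.6385, 0.1645). I'll go above the knob with the fingers narrowed and check.

```bash
python3 -m creep '-40 -12.5 0 0 0 0;-39 -12.5 0 0 0 0;0 0 0 0 0 3.1;0 0 45 0 0 0;0 0 45 0 0 0;0 0 40 0 0 0;0 0 0 0 0 0;0 0 0 0 0 0;0 0 0 0 0 0;0 0 0 0 0 0' 130 25
python3 - <<'E'
from h import *
s,f=grab("wrist"); im=f["color"].copy()
X=np.array([.6385,.1645,.08]); a=np.radians(34); d=np.array([np.cos(a),np.sin(a),0])*.022; n=np.array([-np.sin(a),np.cos(a),0])*.006
P=proj(f,s,[X+d+n,X+d-n,X-d-n,X-d+n]); print(P.round(1))
im=cv2.resize(im,(800,600)); cv2.polylines(im,[(P*800/512).astype(int)],True,(0,255,0),1)
cv2.imwrite("pics/w2.png",im); print(s["tcp_pos"].round(4) if hasattr(s["tcp_pos"],"round") else s["tcp_pos"])
E
```

```text
time_s: 4.55
tcp_pos: [0.6406, 0.1644, 0.1472]
eef_rot: [[-0.832, -0.554, 0.005], [-0.554, 0.832, 0.0], [-0.005, -0.003, -1.0]]
ft_force: [-0.0, -0.0, -0.2]
finger_gap: 0.492
[[272.  218.6]
 [257.9 218.7]
 [257.4 168. ]
 [272.  167.9]]
[0.6406 0.1644 0.1472]
```

View pics/w2.png

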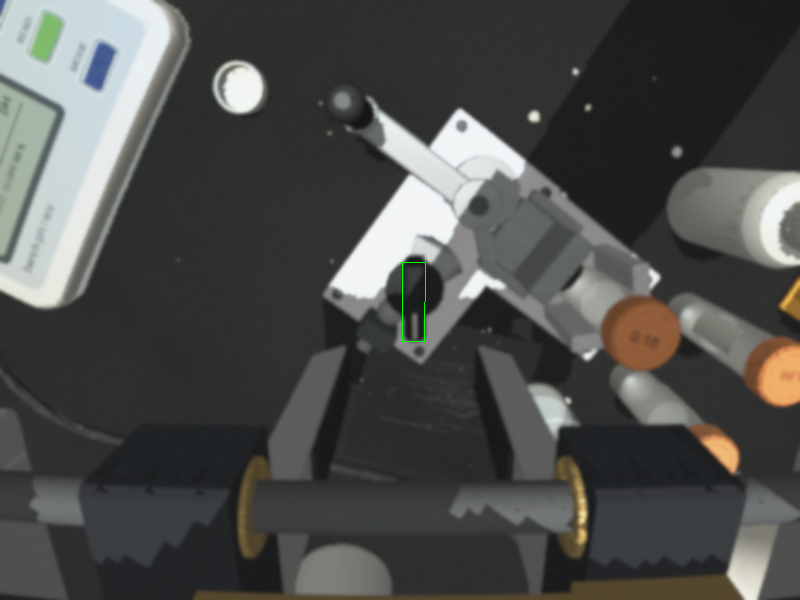

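The box drawn from the fit lies on the knob bar (px 404–424, 262–342 in the enlarged view). The fingers straddle it, so I'll go down and close.

```bash
python3 -m creep '1.5 1 40 0 0 0;0 0 40 0 0 0;0 0 13 0 0 0;0 0 0 0 0 0;0 0 0 0 0 0;0 0 0 0 0 0;0 0 0 0 0 0;0 0 0 0 0 0;0 0 0 0 0 0;0 0 0 0 0 0'
python3 -m creep '0 0 0 0 0 0;0 0 0 0 0 0;0 0 0 0 0 0;0 0 0 0 0 0;0 0 0 0 0 0;0 0 0 0 0 0;0 0 0 0 0 0;0 0 0 0 0 0;0 0 0 0 0 0;0 0 0 0 0 0' 255 25
```

```text
time_s: 5.6
tcp_pos: [0.637, 0.1642, 0.051]
eef_rot: [[-0.832, -0.554, 0.0], [-0.554, 0.832, 0.0], [-0.0, -0.0, -1.0]]
ft_force: [-0.5, -0.4, 0.1]
finger_gap: 0.488
time_s: 6.6
tcp_pos: [0.6372, 0.1637, 0.0507]
eef_rot: [[-0.832, -0.554, 0.001], [-0.554, 0.832, -0.001], [-0.0, -0.001, -1.0]]
ft_force: [2.2, -3.9, -2.1]
finger_gap: 0.123
```

```bash
python3 -m creep '0 0 -2 0 0 4;0 0 0 0 0 8;0 0 0 0 0 8;0 0 0 0 0 8;0 0 0 0 0 8;0 0 0 0 0 8;0 0 0 0 0 8;0 0 0 0 0 8;0 0 0 0 0 8;0 0 0 0 0 8'
python3 -m creep '0 0 0 0 0 0;0 0 0 0 0 0;0 0 0 0 0 0;0 0 0 0 0 0;0 0 0 0 0 0;0 0 0 0 0 0;0 0 0 0 0 0;0 0 0 0 0 0;0 0 0 0 0 0;0 0 0 0 0 0'
```

```text
time_s: 7.6
tcp_pos: [0.6373, 0.1675, 0.0509]
eef_rot: [[-0.735, 0.678, 0.003], [0.678, 0.735, 0.006], [0.002, 0.007, -1.0]]
ft_force: [9.6, 8.8, -13.2]
finger_gap: 0.127
time_s: 8.6
tcp_pos: [0.6374, 0.1676, 0.0509]
eef_rot: [[-0.739, 0.674, 0.003], [0.674, 0.739, 0.006], [0.002, 0.006, -1.0]]
ft_force: [9.6, 7.5, -13.8]
finger_gap: 0.122
```

Turned 76° with the hold kept. I'll release, lift and look.

```bash
python3 -m creep '0 0 0 0 0 0;0 0 0 0 0 0;0 0 0 0 0 0;0 0 0 0 0 0;0 0 -10 0 0 0;0 0 -30 0 0 0;0 0 -35 0 0 0;0 0 -35 0 0 0;0 0 -30 0 0 0;0 0 0 0 0 0' 130 25
python3 - <<'E'
from h import *
s,f=grab("wrist"); im=cv2.resize(f["color"],(800,600))
def bx(deg):
    X=np.array([.6388,.1645,.08]); a=np.radians(deg); d=np.array([np.cos(a),np.sin(a),0])*.022; n=np.array([-np.sin(a),np.cos(a),0])*.006
    return (proj(f,s,[X+d+n,X+d-n,X-d-n,X-d+n])*800/512).astype(int)
cv2.polylines(im,[bx(-40.4)],True,(0,255,0),1)
g=proj(f,s,[[.5721,.083,.112]])[0]; print(g, finder.find_in("wrist","lever_grip")[:2]); cv2.circle(im,tuple((g*800/512).astype(int)),5,(0,0,255),1)
cv2.imwrite("pics/w3.png",im); print(s["tcp_pos"],s["eef_rot"])
E
```

```text
time_s: 9.6
tcp_pos: [0.6401, 0.1645, 0.1999]
eef_rot: [[-0.739, 0.674, 0.011], [0.674, 0.739, 0.001], [-0.007, 0.008, -1.0]]
ft_force: [0.2, 1.0, 0.5]
finger_gap: 0.492
[146.54762359 193.72537436] [{'box': [139.9, 169.1, 176.1, 200.9], 'conf': 0.83}, {'box': [246.5, 0.0, 282.3, 8.3], 'conf': 0.42}]
[0.64013254 0.16452532 0.19989039] [[-0.73904587  0.67356527  0.01100098]
 [ 0.67361422  0.73908238  0.00105353]
 [-0.00742101  0.00818902 -0.99993893]]
```

View pics/w3.png

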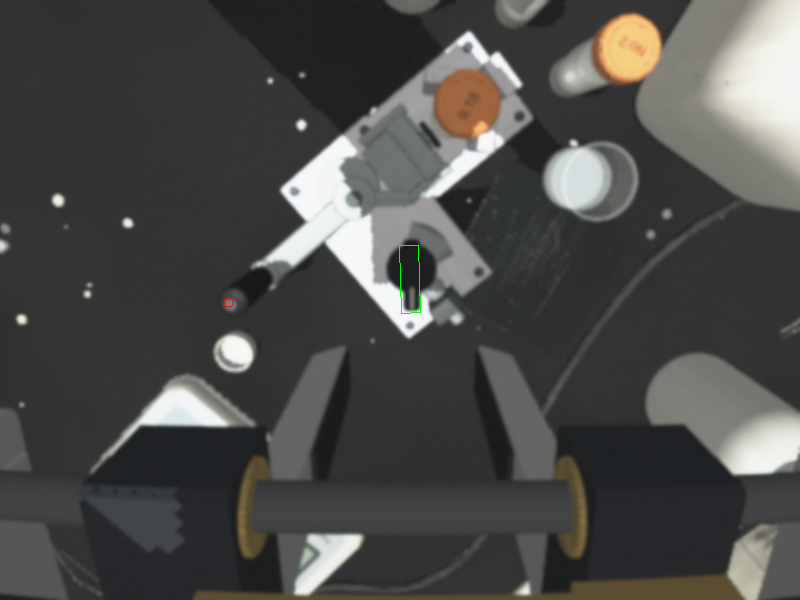

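The knob bar now lies on the box drawn for the unlocked angle (px 402–420, 245–312). The grip is at (234,299), about 3 mm from the prediction. Next I'll go over the grip and down around it.

```bash
python3 -m creep '-4 -35 0 0 0 0;0 -35 0 0 0 0;0 -34 0 0 0 0;0 0 0 0 0 0;0 0 40 0 0 0;0 0 40 0 0 0;0 0 40 0 0 0;0 0 16 0 0 0;0 0 0 0 0 0;0 0 0 0 0 0' 110 30
python3 -m creep '0 0 0 0 0 0;0 0 0 0 0 0;0 0 0 0 0 0;0 0 0 0 0 0;0 0 0 0 0 0;0 0 0 0 0 0;0 0 0 0 0 0;0 0 0 0 0 0;0 0 0 0 0 0;0 0 0 0 0 0' 255 40
```

```text
time_s: 10.7
tcp_pos: [0.5707, 0.0849, 0.0577]
eef_rot: [[-0.739, 0.673, 0.001], [0.673, 0.739, 0.0], [-0.001, 0.001, -1.0]]
ft_force: [-0.0, -0.7, -0.3]
finger_gap: 0.569
time_s: 11.7
tcp_pos: [0.5703, 0.085, 0.0573]
eef_rot: [[-0.739, 0.674, 0.001], [0.674, 0.739, 0.001], [-0.001, 0.001, -1.0]]
ft_force: [2.2, 4.4, 3.5]
finger_gap: 0.191
```

Gap is 18 mm, so the handle is held. Now the arc increments in tool axes.

Run:
```python
from h import *
R=np.array(monitor.read_state()["eef_rot"]); th=np.radians(np.linspace(0,90,21)); a=np.radians(-93.2)-th
p=.085*np.c_[np.cos(a),np.sin(a),0*a]; print((1000*np.diff(p,axis=0)@R).round(1))
```

```text
[[ 5.3 -4.  -0. ]
 [ 5.6 -3.6 -0. ]
 [ 5.9 -3.1 -0. ]
 [ 6.1 -2.7 -0. ]
 [ 6.3 -2.2 -0. ]
 [ 6.5 -1.7 -0. ]
 [ 6.6 -1.1 -0. ]
 [ 6.6 -0.6 -0. ]
 [ 6.7 -0.1 -0. ]
 [ 6.7  0.4 -0. ]
 [ 6.6  0.9 -0. ]
 [ 6.5  1.5 -0. ]
 [ 6.4  2.  -0. ]
 [ 6.2  2.5 -0. ]
 [ 6.   2.9  0. ]
 [ 5.7  3.4  0. ]
 [ 5.5  3.8  0. ]
 [ 5.1  4.3  0. ]
 [ 4.8  4.6  0. ]
 [ 4.4  5.   0. ]]
```

```bash
python3 -m creep '5.3 -4 0 0 0 0;5.6 -3.6 0 0 0 0;5.9 -3.1 0 0 0 0;6.1 -2.7 0 0 0 0;6.3 -2.2 0 0 0 0;6.5 -1.7 0 0 0 0;6.6 -1.1 0 0 0 0;6.6 -0.6 0 0 0 0;6.7 -0.1 0 0 0 0;6.7 0.4 0 0 0 0' 255 50
python3 -m creep '6.6 0.9 0 0 0 0;6.5 1.5 0 0 0 0;6.4 2 0 0 0 0;6.2 2.5 0 0 0 0;6 2.9 0 0 0 0;5.7 3.4 0 0 0 0;5.5 3.8 0 0 0 0;5.1 4.3 0 0 0 0;4.8 4.6 0 0 0 0;4.4 5 0 0 0 0'
python3 -m creep '0 0 0 0 0 0;0 0 0 0 0 0;0 0 0 0 0 0;0 0 0 0 0 0;0 0 0 0 0 0;0 0 0 0 0 0;0 0 0 0 0 0;0 0 0 0 0 0;0 0 0 0 0 0;0 0 0 0 0 0'
python3 - <<'E'
from h import *
s,f=grab("wrist"); P=np.array([.5769,.1679]); d=np.array(s["tcp_pos"])[:2]-P
print("r,theta",np.hypot(*d),np.radians(-93.2)-np.arctan2(d[1],d[0]))
a=f["color"]; s2,g=grab("top"); b=g["color"][110:250,150:330]
cv2.imwrite("pics/w4.png",np.hstack([cv2.resize(a,(400,300)),cv2.resize(b,(400,300),interpolation=cv2.INTER_CUBIC)]))
E
```

```text
time_s: 12.7
tcp_pos: [0.5135, 0.1132, 0.0573]
eef_rot: [[-0.739, 0.674, 0.007], [0.674, 0.739, 0.001], [-0.004, 0.005, -1.0]]
ft_force: [10.3, 4.8, -4.1]
finger_gap: 0.194
time_s: 13.7
tcp_pos: [0.4919, 0.1725, 0.0573]
eef_rot: [[-0.74, 0.673, 0.005], [0.673, 0.74, -0.004], [-0.006, 0.001, -1.0]]
ft_force: [6.9, -3.6, -0.8]
finger_gap: 0.193
time_s: 14.7
tcp_pos: [0.4919, 0.1724, 0.0573]
eef_rot: [[-0.739, 0.673, 0.005], [0.673, 0.739, -0.003], [-0.006, 0.001, -1.0]]
ft_force: [7.9, -3.3, 0.0]
finger_gap: 0.191
r,theta 0.08511466312029298 -4.715200781675037
```

View pics/w4.png

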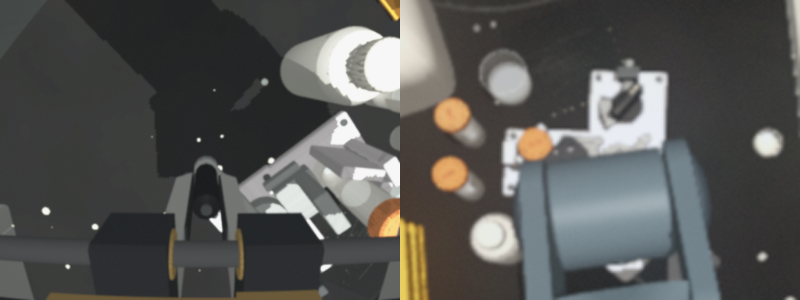

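The wrist view shows the handle between the closed fingers (top near px (265,262) full size). The top view shows the tubes, beaker, bottle and cap all where they were. The TCP gives θ = 1.568, and the y force of -3.3 N matches the spring. I'll check the handle's position by camera once more.

Run:
```python
from h import *
s,f=grab("wrist"); P=np.array([.5769,.1679])
print("pred px of top at ideal end",proj(f,s,[[.492,.1727,.112]]).round(1))
d=onz(f,s,(265,262),.112)[:2]-P; print("seen r,th",np.hypot(*d),2*np.pi+np.radians(-93.2)-np.arctan2(d[1],d[0]))
for n,r in [("tube",.128)]:
    for q in finder.find_in("wrist",n)[:2]: print(n,q)
print(s["time_s"],np.abs(s["qd"]).max())
```

```text
pred px of top at ideal end [[265.8 264.9]]
seen r,th 0.08647646496453128 1.5793365892353792
tube {'box': [399.8, 207.6, 511.2, 303.6], 'conf': 0.92}
tube {'box': [468.4, 112.6, 512.0, 146.3], 'conf': 0.91}
14.8 0.0015492098454092402
```

The camera gives 1.579 and the arm gives 1.568, against a target of 1.571. The arm is still, so I'm handing in.

```bash
python3 -c "
from rig import manip,monitor
print(manip.finish_job()); s=monitor.read_state(); print(s['time_s'],s['tcp_pos'],s['finger_gap'],s['ft_force'])"
```

```text
the job is handed in; nothing more can be done
None
the job is handed in; nothing more can be done
```

I turned the lock knob about 76° clockwise and let go, and it stayed in its unlocked place. I then took the lever grip, swung it to the highest point of the cam, and handed in at about 14.8 s, still holding it at a set grip of 50 N.

- **Knob:** after release, the wrist picture showed the bar on the outline I had drawn for the unlocked angle.
- **Lever:** the arm's pose gives 1.568 rad and the camera view of the handle gives 1.579 rad, against a target of 1.571. The arm was still.
- **Grip:** the fingers stood 18 mm apart, the handle's diameter. The side force was 3.3 N, which matches the return spring.
- **Tube and bystanders:** the tubes, beaker, bottle and cap looked unmoved in the last top picture.

No check failed. Jaw travel, pad force and the tube's tilt could not be measured directly; I inferred them from the lever angle and the pictures. After the hand-in the state could no longer be read, so the final held second is unchecked.

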